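# Square the dark wood block into the red corner of the jig

### The job

Gently push the dark wood block over the jig board into the corner by the red stop, so that its long side is flush against the pale fence and its end is against the red stop. Only push it with the outside of the fingers: do not pinch it between them, pick it up or tip it. Leave the glue bottle, the green tin and the pale offcut where they are.

Things in the scene. Friction and masses are not known exactly. Their poses are not given: they have to be found in the camera images.
- jig: Plywood jig board fixed on the white table, 240 (x) x 420 (y) x 12 mm thick; origin at the centre of its underside, z up. The block slides on its top. Along its far (+x) edge stands a fixed pale wooden fence, 30 thick x 400 long, its top 38 mm over the table (26 above the board); the fence face that the block goes against is the plane x = +90 mm of the jig frame, along jig y. Position and yaw vary.
- red_stop: Red painted wooden stop fixed on the jig board, against the fence at one end: 100 (x) x 25 (y) x 26 mm high, origin at the centre of its underside on the board, axes parallel to the jig's. Its centre is at x = +40 mm, y = +182.5 or -182.5 mm in the jig frame (the end varies); its inner face is 12.5 mm from its centre, 170 mm from the jig's middle.
- blue_stop: Blue painted stop of the same size, fixed in the same way at the other end of the fence; not the target.
- workpiece: Dark wood block, 55 (its x) x 100 (its y) x 40 mm high, about 0.2 kg, loose on the jig board, between the two stops and in front of the fence, long sides roughly along the fence (yaw up to 20 degrees off). Origin at the centre of its underside, z up. Ordinary wood friction. Either long side may face the fence.
- glue: White glue bottle with red cap, diameter 54 mm, about 130 mm high overall, standing loose on the table beyond one end of the jig board (either end); origin at the centre of its foot. Bystander.
- tin: Green paint tin, diameter 72 mm, about 85 mm high, standing loose on the table beyond the other end of the jig board; origin at the centre of its foot. Bystander.
- offcut: Pale wood offcut 40 (x) x 130 (y) x 22 mm high, lying loose on the table behind the fence (far side from the robot); origin at the centre of its underside. Bystander.
Not all that is in view belongs to the job. Of the things like the workpiece, leave any that is pink or turquoise; of the rest the smaller one is meant.

How it is judged:
By the outcome, as a careful person would: the job done as asked, in the order asked, and still so for the second after the job is handed in, with the robot touching nothing.
It also fails if it takes over 45 s, if anything falls off the work surface, if the arm or the gripper's body presses on something with over 40 N, if the wrist force passes 120 N, or if a joint passes its speed limit or range.

### The arm

A 6-joint arm with a two-finger parallel gripper is mounted at the origin on the work surface. World frame = base frame: x ahead of the robot, y to its left, z up, the work surface at z = 0. Lengths are in mm, angles in rad, forces in N, time in s.
With the tool pointing down it reaches from about 275 to 750 mm from the base axis. Payload 10.2 kg.
Tool frame: the origin (TCP) lies at the very end of the fingers, on their centre line; the grasp point (between the pads) lies 19 mm behind it; x points along the fingers, y is the direction in which the jaws open and shut, and the axes are right-handed (so a half turn about x gives the same grasp; the last joint's range is limited). The gripper opens to 85 mm and grips with 20 to 120 N. Pads are 22 mm wide; open, the fingers measure 114 mm over their backs; the gripper's body (76 mm by 85 mm) begins 54 mm behind the grasp point. The pads swing forward as they close: fully open they stand 13 mm farther back than shut.
Start: joints at [-1.496, 0.313, 1.498, -0, 1.331, -0.223], TCP at [154.031, -501.902, 231.294] pointing down, gripper open.
Joint ranges: [-2.94, 2.94], [-0.97, 2.17], [0.19, 2.56], [-1.23, 4.37], [0.02, 3.11], [-2.88, 2.88]. Speed limits (rad/s): [2.39, 2.39, 3.01, 3.14, 3.14, 3.14].

### API

Orientations are given as a unit quaternion [w, x, y, z].
In Python, from rig import ctrl, viewer, order gives the robot as it stands. The module is installed in compiled form; this text tells all that it offers.
- The arm moves only by the tool carry_out, never from a script. Its argument "deltas" is a list of rows, each a list of 7 numbers: the gripper command: -1 is fully open, 1 is shut, values between are in proportion, then the shift along the tool's x, y, z in mm, then the turn, a rotation vector about the tool's x, y, z in degrees. A call has exactly 5 rows; each row is the pose to reach, as a shift and turn from the pose commanded when the call began, along the tool's axes at that moment; what a row does not reach only later rows make up. A row lasts 1/8 s, in which the tool goes at most 62.5 mm and 10.7 degrees, less where a joint would pass 70% of its speed; a pose out of reach is approached as far as the arm can. A call with a gripper value outside its range is refused whole. The fingers move at their own pace and stop on an object; "newtons" is the grip in N (left out, the last holds). Time passes only in rows, so rows that repeat a pose let the fingers close, or fill a call up. It gives the time, the measured TCP pose, the force and the opening at its end, in the units of the state.
- ctrl.sense(): the state, without advancing time (a new reading comes with each control period).
- viewer.capture(name): name is "side" or "top"; returns the picture (400x640x3 uint8, red, green, blue); there is no depth.
- viewer.calibration(name): a dict with "fx", "fy", "cx", "cy" (pixels), "k1" (the pictures are not rectified: a ray, as slopes to the right and down, at radius r is drawn at 1 + k1 r^2 times it, then the intrinsics apply), "xyz" and "attitude" of the camera in the world. Camera axes: x right, y down, z forward; pixel columns grow to the right and rows downward; lengths in mm; the calibration is good to about 2 mm. A picture is of the moment at which its call begins. calibration takes no time and is no camera call.
- order.finish_job(): hands the job in, once; it reports no verdict.
The state is a dict: "time_s": time; "joints": joint angles; "dq": joint speeds; "tau": joint torques, N m; "eef_pos": TCP position; "ee_rot": TCP orientation; "force": force on the tool from outside, world axes, zero at the start; "wrist_torque": the same for the moment, N m; "grip_width": opening from 0.0 (shut) to 1.0 (fully open).
Only numpy, scipy, OpenCV 4.12 (cv2) and the standard library are available. Lean on these libraries where they do the work, as an engineer would, in place of code of your own. Each camera call takes 0.05 s, during which the arm holds its last target. There are 200 camera calls.

## Working session

There is one attempt and no reset: what is moved stays moved. The work goes in short steps, Python scripts to look and compute and a tool call to move; the robot and the scene stay as the last step left them, time stands still between calls to the robot, and variables do not carry over. Pictures are saved under pics/ and viewed, about 8 in all and at most 12, crops included, and the job is handed in when it is done.

Besides the shell and the picture viewer there is one more tool, called after ">>>" as name(argument=value, ...), one argument or row to a line, values as JSON. carry_out: Moves the arm, as the interface text tells. Its arguments: {"type":"object","properties":{"deltas":{"type":"array"},"newtons":{"type":"number"}},"required":["deltas"]}

```bash
mkdir -p pics
cat > h.py <<'E'
import numpy as np, cv2
from rig import ctrl, viewer, order
from scipy.spatial.transform import Rotation as R
def snap(n,f):
    im=viewer.capture(n); cv2.imwrite('pics/'+f,cv2.cvtColor(im,cv2.COLOR_RGB2BGR)); return im
def rot(a):
    a=np.array(a,float)
    if a.shape==(3,3): return a
    return R.from_quat(a[[1,2,3,0]]).as_matrix()
def ray(n,uv,z):
    c=viewer.calibration(n); uv=np.atleast_2d(np.array(uv,float))
    K=np.array([[c['fx'],0,c['cx']],[0,c['fy'],c['cy']],[0,0,1]])
    p=cv2.undistortPoints(uv.reshape(-1,1,2),K,np.array([c['k1'],0,0,0,0.])).reshape(-1,2)
    d=np.c_[p,np.ones(len(p))]@rot(c['attitude']).T; o=np.array(c['xyz'],float)
    return o+d*((z-o[2])/d[:,2])[:,None]
E
python3 - <<'E'
from h import *
for n in('top','side'): snap(n,n+'0.png'); print(viewer.calibration(n))
print(ctrl.sense())
E
```

```text
{'fx': 381.7810387761072, 'fy': 381.7810387761072, 'cx': 316.52143261315183, 'cy': 203.8225983944059, 'k1': -0.02843468865554264, 'xyz': array([492.12194714,  17.43397682, 869.42778361]), 'attitude': array([-0.04152115,  0.71144069, -0.699988  ,  0.04631346])}
{'fx': 460.0990229904822, 'fy': 460.0990229904822, 'cx': 320.6234233948936, 'cy': 199.66831783312574, 'k1': -0.011127371581917265, 'xyz': array([516.17945241, 876.96962332, 740.59877529]), 'attitude': array([ 0.00713631, -0.033362  ,  0.89827257, -0.43811236])}
{'time_s': 0.1, 'joints': array([-1.49640269e+00,  3.13389820e-01,  1.49835496e+00, -6.61973071e-06,
        1.33099343e+00, -2.23377803e-01]), 'dq': array([-0.00023919, -0.00353027, -0.00180563,  0.00070728, -0.00229081,
        0.00149781]), 'tau': array([ 3.03269808e-03, -4.12896931e+01, -2.60139441e+01, -2.08397441e-04,
        3.01753927e-03,  8.99186773e-06]), 'eef_pos': array([ 154.01063241, -501.66533101,  230.79678073]), 'ee_rot': array([ 0.10448605,  0.69931172,  0.10529418, -0.69925597]), 'force': array([-0.19657866,  0.42098021,  0.59162932]), 'wrist_torque': array([ 0.02640504,  0.03233927, -0.00416342]), 'grip_width': 1.0027452316922687}
```

View pics/top0.png

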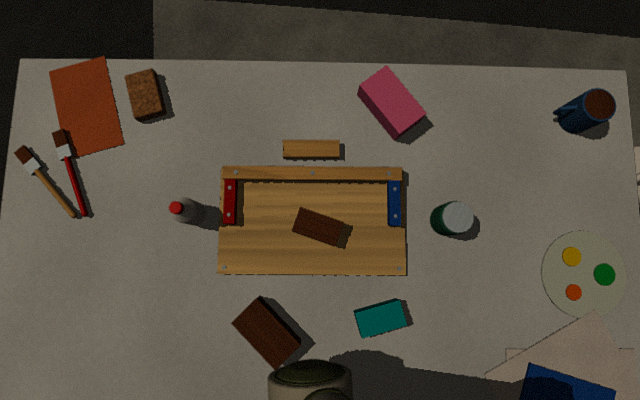

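View pics/side0.png

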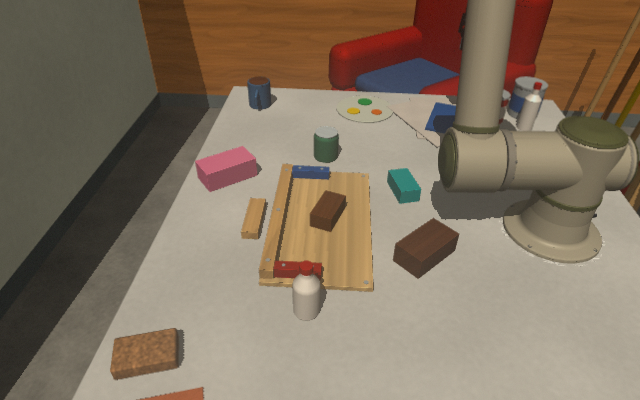

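The top view has image up = +x and left = +y. The jig spans about (218–406, 166–275), with the red stop at (231,202), which is the +y end. The target block is at (322,227). The large brown block at (267,332) is the decoy. I'll zoom in to get edges.

Run:
```python
from h import *
im=cv2.imread('pics/top0.png')
hsv=cv2.cvtColor(im,cv2.COLOR_BGR2HSV)
cv2.imwrite('pics/z.png',cv2.resize(im[155:285,210:410],None,fx=4,fy=4,interpolation=cv2.INTER_CUBIC))
reg=np.zeros(im.shape[:2],np.uint8); reg[160:280,215:410]=255
red=cv2.inRange(hsv,(0,180,60),(6,255,255))|cv2.inRange(hsv,(172,180,60),(180,255,255))
blu=cv2.inRange(hsv,(100,120,40),(130,255,255))
for n,m in(('red',red),('blue',blu)):
    c=max(cv2.findContours(m&reg,0,2)[0],key=cv2.contourArea); r=cv2.minAreaRect(c); print(n,r, cv2.boxPoints(r).round(1).tolist())
print(im[227,315:355].tolist()[::4], im[255,300])
dk=cv2.inRange(im.max(2),0,95); reg[:]=0; reg[195:260,270:370]=255
c=max(cv2.findContours(dk&reg,0,2)[0],key=cv2.contourArea); r=cv2.minAreaRect(c); print(r,cv2.boxPoints(r).round(1).tolist(), cv2.approxPolyDP(c,3,True).reshape(-1,2).tolist())
```

```text
red ((228.7061309814453, 200.99134826660156), (10.701254844665527, 44.27497100830078), 1.6846843957901) [[222.6999969482422, 223.0], [224.0, 178.6999969482422], [234.6999969482422, 179.0], [233.39999389648438, 223.3000030517578]]
blue ((394.0, 203.0), (44.0, 12.0), 90.0) [[388.0, 181.0], [400.0, 181.0], [400.0, 225.0], [388.0, 225.0]]
[[5, 24, 45], [14, 22, 48], [8, 23, 46], [9, 26, 51], [16, 20, 44], [10, 25, 46], [9, 20, 46], [11, 27, 35], [11, 23, 32], [15, 23, 33]] [ 40  77 103]
((322.0646667480469, 227.93646240234375), (58.08108901977539, 27.081083297729492), 18.924646377563477) [[290.20001220703125, 231.3000030517578], [299.0, 205.6999969482422], [353.8999938964844, 224.5], [345.1000061035156, 250.1999969482422]] [[299, 207], [293, 232], [345, 248], [352, 225]]
```

View pics/z.png

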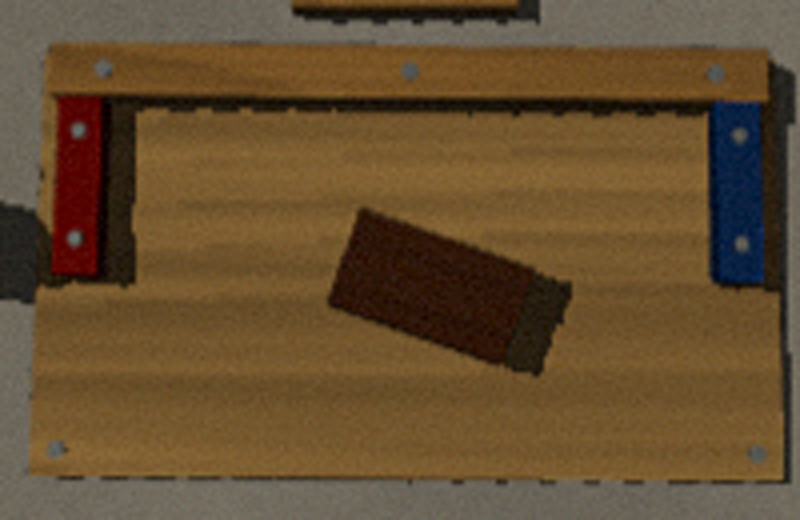

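The zoomed crop shows the block's top corners clearly: (362,207), (532,268), (503,366), (330,305). The fence's inner top edge runs (50,96)–(768,101), and the red inner top edge (103,98)–(97,275).

```bash
cat >> h.py <<'E'
def zz(p): return (np.array(p,float)+.5)/4-.5+[210,155]
E
python3 - <<'E'
from h import *
b=ray('top',zz([(362,207),(532,268),(503,366),(330,305)]),52)[:,:2]
f=ray('top',zz([(50,96),(768,101)]),38)[:,:2]
r=ray('top',zz([(103,98),(97,275)]),38)[:,:2]
bl=ray('top',zz([(711,100),(713,283)]),38)[:,:2]
e=ray('top',zz([(30,472),(784,481)]),12)[:,:2]
for n,x in zip('bfrle',(b,f,r,bl,e)): print(n,x.round(1).tolist())
print(b.mean(0),[np.linalg.norm(b[i]-b[i-1]) for i in range(4)])
for i,j in((0,1),(3,2)): d=b[i]-b[j]; print('blk yaw',np.degrees(np.arctan2(-d[0],d[1])))
for q in(f,e): d=q[0]-q[1]; print('jig yaw',np.degrees(np.arctan2(-d[0],d[1])))
d=r[0]-r[1];print(np.degrees(np.arctan2(d[1],d[0])))
print(R.from_matrix(rot(ctrl.sense()['ee_rot'])).as_matrix().round(3))
E
```

```text
b [[588.2, 47.9], [556.7, -44.0], [504.2, -28.9], [535.1, 63.9]]
f [[648.7, 222.4], [652.8, -175.4]]
r [[648.1, 193.0], [550.1, 192.1]]
l [[652.8, -143.7], [551.2, -144.0]]
e [[442.0, 230.2], [443.6, -188.0]]
[546.04756157   9.75776655] [np.float64(55.38730371160276), np.float64(97.12006176730529), np.float64(54.662833217448814), np.float64(97.85560806790443)]
blk yaw -18.888465441625073
blk yaw -18.445140759596708
jig yaw 0.5790106966597413
jig yaw 0.2095085407969623
0.5019922192396605
[[-0.     0.293 -0.956]
 [ 0.001 -0.956 -0.293]
 [-1.    -0.001 -0.   ]]
```

>>> carry_out(
  deltas=[
    [-0.3,0,-40,-43,3.3,0,0],
    [-0.3,0,-80,-86,6.6,0,0],
    [-0.3,0,-120,-129,9.9,0,0],
    [-0.3,0,-160,-172,13.2,0,0],
    [-0.3,0,-200,-215,16.6,0,0],
  ],
  newtons=20,
)

```text
time_s: 0.72
eef_pos: [301.4, -245.8, 231.2]
ee_rot: [0.002, 0.707, 0.002, -0.707]
force: [0.4, -0.3, 1.0]
grip_width: 0.647
```

```bash
cat >> h.py <<'E'
def go(p,yaw=0.45):
    s=ctrl.sense(); M=rot(s['ee_rot']); w=np.radians(yaw)
    T=np.array([[0,0,-1],[0,-1,0],[-1,0,0.]]); T=R.from_euler('z',w).as_matrix()@T
    print('t',s['time_s'],'pos',s['eef_pos'].round(1),'F',s['force'].round(1),'w',round(s['grip_width'],2))
    print('delta',(M.T@(np.array(p)-s['eef_pos'])).round(1),'rot',np.degrees(R.from_matrix(M.T@T).as_rotvec()).round(2))
E
python3 -c "
from h import *
go((450,10,231))"
```

```text
t 0.725 pos [ 301.4 -245.8  231.2] F [ 0.4 -0.3  1. ] w 0.65
delta [ 2.00e-01 -2.55e+02 -1.50e+02] rot [-0.13 -0.01  0.01]
```

>>> carry_out(
  deltas=[
    [-0.3,0,-51,-30,0,0,0],
    [-0.3,0,-102,-60,0,0,0],
    [-0.3,0,-153,-90,0,0,0],
    [-0.3,0,-204,-120,0,0,0],
    [-0.3,0,-255,-150,0,0,0],
  ],
)

```text
time_s: 1.35
eef_pos: [449.4, 10.6, 231.2]
ee_rot: [0.003, 0.707, 0.003, -0.707]
force: [1.5, -0.9, 0.8]
grip_width: 0.655
```

>>> carry_out(
  deltas=[
    [-0.3,60,0,0,0,0,0],
    [-0.3,120,0,0,0,0,0],
    [-0.3,170,0,0,0,0,0],
    [-0.3,200,0,0,0,0,0],
    [-0.3,212,0,0,0,0,0],
  ],
)

```text
time_s: 1.98
eef_pos: [448.0, 8.8, 17.9]
ee_rot: [-0.003, -0.706, -0.003, 0.708]
force: [0.9, 0.3, -0.3]
grip_width: 0.649
```

```bash
python3 -c "
from h import *
go((470,10,19)); snap('side','s1.png')"
```

```text
t 1.975 pos [448.    8.8  17.9] F [ 0.9  0.3 -0.3] w 0.65
delta [ -1.2  -1.1 -22. ] rot [0.01 0.16 0.04]
```

View pics/s1.png

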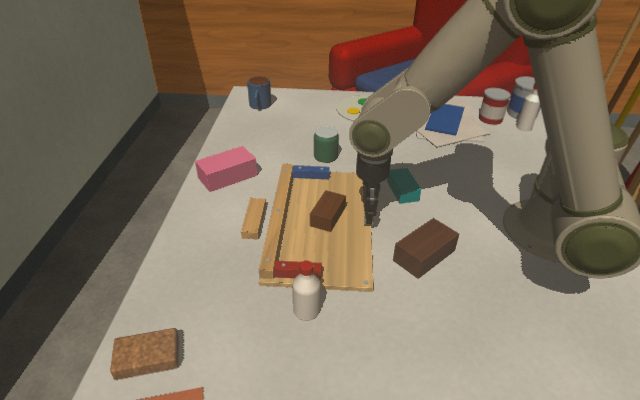

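The fingers are at (372,215), at the robot-side edge of the board, behind the block. Pushing gently.

>>> carry_out(
  deltas=[
    [-0.3,0,-1,-15,0,0,0],
    [-0.3,0,-1,-30,0,0,0],
    [-0.3,0,-1,-40,0,0,0],
    [-0.3,0,-1,-47,0,0,0],
    [-0.3,0,-1,-54,0,0,0],
  ],
)

```text
time_s: 2.65
eef_pos: [502.9, 10.0, 19.5]
ee_rot: [-0.003, -0.707, -0.003, 0.707]
force: [-1.2, -0.6, -0.3]
grip_width: 0.645
```

>>> carry_out(
  deltas=[
    [-0.3,0,0,-6,0,0,0],
    [-0.3,0,0,-12,0,0,0],
    [-0.3,0,0,-18,0,0,0],
    [-0.3,0,0,-24,0,0,0],
    [-0.3,0,0,-30,0,0,0],
  ],
)

```text
time_s: 3.28
eef_pos: [533.1, 10.3, 19.3]
ee_rot: [-0.003, -0.707, -0.003, 0.707]
force: [-1.6, -0.9, 1.7]
grip_width: 0.649
```

Run:
```python
from h import *
go((584,10,18)); im=snap('top','t1.png')
im=cv2.imread('pics/t1.png');cv2.imwrite('pics/t1z.png',cv2.resize(im[155:285,210:410],None,fx=4,fy=4,interpolation=cv2.INTER_CUBIC))
```

```text
t 3.275 pos [533.1  10.3  19.3] F [-1.6 -0.9  1.7] w 0.65
delta [  1.3   0.7 -50.9] rot [0.01 0.02 0.01]
```

View pics/t1z.png

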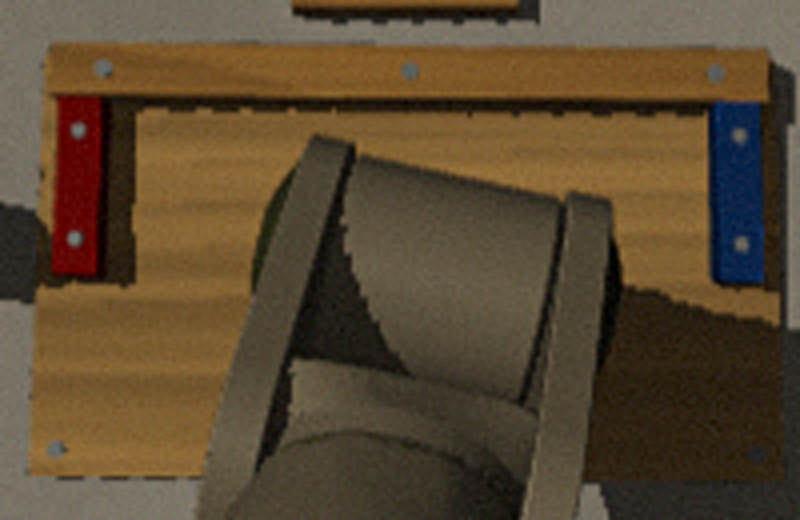

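The arm hides the block in the top view, and nothing else has moved. I'll continue and use the side view and the force reading.

>>> carry_out(
  deltas=[
    [-0.3,0,0,-7,0,0,0],
    [-0.3,0,0,-14,0,0,0],
    [-0.3,0,0,-21,0,0,0],
    [-0.3,0,0,-28,0,0,0],
    [-0.3,0,0,-35,0,0,0],
  ],
)

```text
time_s: 3.95
eef_pos: [568.3, 10.6, 19.3]
ee_rot: [-0.003, -0.707, -0.003, 0.707]
force: [-0.7, 0.2, -0.5]
grip_width: 0.652
```

>>> carry_out(
  deltas=[
    [-0.3,0,0,-3,0,0,0],
    [-0.3,0,0,-6,0,0,0],
    [-0.3,0,0,-9,0,0,0],
    [-0.3,0,0,-11,0,0,0],
    [-0.3,0,0,-13,0,0,0],
  ],
)

```text
time_s: 4.58
eef_pos: [580.8, 10.7, 19.3]
ee_rot: [-0.003, -0.707, -0.003, 0.707]
force: [-2.2, -0.5, 1.4]
grip_width: 0.647
```

Run:
```python
from h import *
go((584,10,18)); im=snap('side','s2.png')
im=cv2.imread('pics/s2.png');cv2.imwrite('pics/s2z.png',cv2.resize(im[150:300,240:400],None,fx=4,fy=4,interpolation=cv2.INTER_CUBIC))
```

```text
t 4.575 pos [580.8  10.7  19.3] F [-2.2 -0.5  1.4] w 0.65
delta [ 1.3  0.7 -3.1] rot [0.01 0.01 0.  ]
```

View pics/s2z.png

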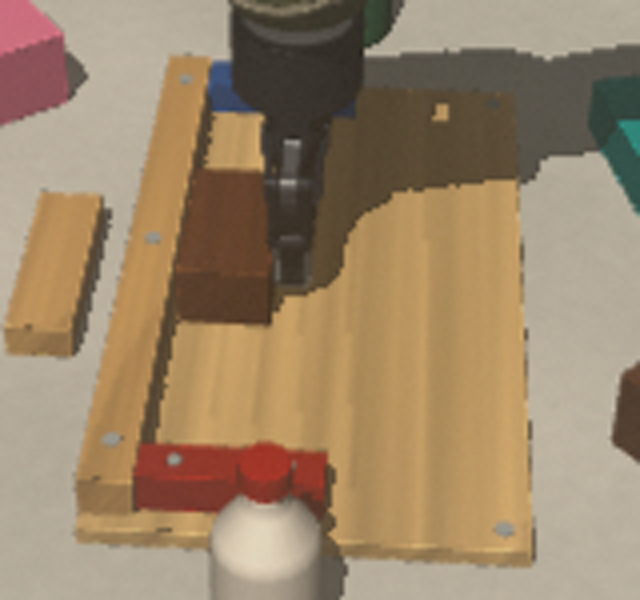

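The block is parallel to the fence with a few mm of gap at most. I'll creep until the force rises.

>>> carry_out(
  deltas=[
    [-0.3,0,0,-1,0,0,0],
    [-0.3,0,0,-2,0,0,0],
    [-0.3,0,0,-3,0,0,0],
    [-0.3,0,0,-3.5,0,0,0],
    [-0.3,0,0,-4,0,0,0],
  ],
)

```text
time_s: 5.25
eef_pos: [584.8, 10.7, 19.3]
ee_rot: [-0.003, -0.707, -0.003, 0.707]
force: [-2.1, 0.4, 0.8]
grip_width: 0.65
```

>>> carry_out(
  deltas=[
    [-0.3,0,0,-0.7,0,0,0],
    [-0.3,0,0,-1.4,0,0,0],
    [-0.3,0,0,-2,0,0,0],
    [-0.3,0,0,-2.5,0,0,0],
    [-0.3,0,0,-3,0,0,0],
  ],
)

```text
time_s: 5.88
eef_pos: [585.3, 10.7, 19.3]
ee_rot: [-0.003, -0.705, -0.003, 0.71]
force: [-19.0, -2.9, 13.9]
grip_width: 0.65
```

Fence contact at 585 (19 N). Next I'll back off, lift, shut the gripper and go behind the -y end.

>>> carry_out(
  deltas=[
    [-0.3,0,0,25,0,0,0],
    [-0.3,-30,0,35,0,0,0],
    [-0.3,-70,20,35,0,0,0],
    [1,-80,65,5,0,0,0],
    [1,-80,95,-32,0,0,0],
  ],
)

```text
time_s: 6.5
eef_pos: [622.1, -86.0, 101.1]
ee_rot: [0.003, 0.708, 0.002, -0.706]
force: [-0.9, 0.7, -0.7]
grip_width: 0.234
```

>>> carry_out(
  deltas=[
    [1,0,0,0,0,0,0],
    [1,0,0,0,0,0,0],
    [1,0,0,0,0,0,0],
    [1,0,0,0,0,0,0],
    [1,0,0,0,0,0,0],
  ],
)

```text
time_s: 7.12
eef_pos: [620.5, -83.7, 99.5]
ee_rot: [0.003, 0.707, 0.003, -0.707]
force: [0.2, 0.4, -0.3]
grip_width: -0.002
```

Run:
```python
from h import *
go((622,-85,20)); im=snap('side','s3.png')
im=cv2.imread('pics/s3.png');cv2.imwrite('pics/s3z.png',cv2.resize(im[150:300,240:400],None,fx=4,fy=4,interpolation=cv2.INTER_CUBIC))
```

```text
t 7.125 pos [620.5 -83.7  99.5] F [ 0.2  0.4 -0.3] w -0.0
delta [79.5  1.3 -1.5] rot [ 0.04 -0.01 -0.  ]
```

View pics/s3z.png

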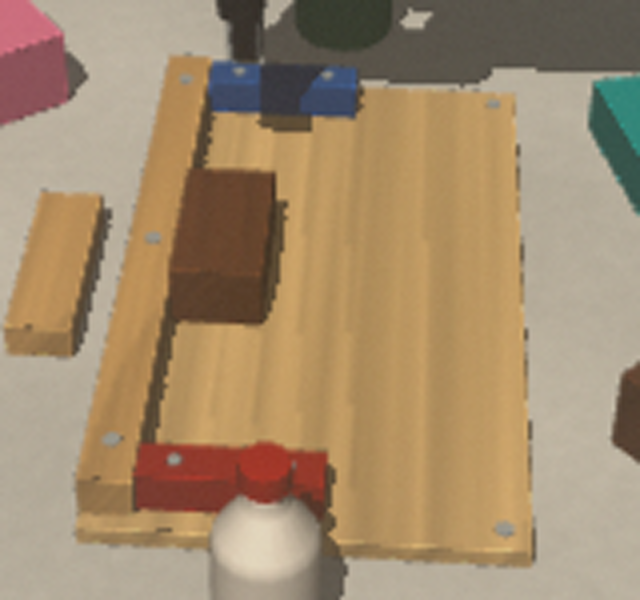

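The block is flush at the fence. Its top back edge is (192,170)–(275,172) and its front edge (170,270)–(265,272) in the crop. I'll measure its y.

Run:
```python
from h import *
p=(np.array([(192,170),(275,172),(265,272),(170,270)],float)+.5)/4-.5+[240,150]
print(ray('side',p,52).round(1)[:,:2].tolist())
```

```text
[[646.6, -25.5], [595.3, -27.9], [592.7, 67.9], [647.6, 70.8]]
```

>>> carry_out(
  deltas=[
    [1,25,0,-1,0,0,0],
    [1,50,0,-1,0,0,0],
    [1,68,0,-1,0,0,0],
    [1,76,0,-1,0,0,0],
    [1,80,0,-1,0,0,0],
  ],
)

```text
time_s: 7.8
eef_pos: [621.8, -84.1, 19.4]
ee_rot: [0.003, 0.707, 0.003, -0.707]
force: [0.9, 0.7, 0.1]
grip_width: -0.0
```

>>> carry_out(
  deltas=[
    [1,0,-15,0,0,0,0],
    [1,0,-30,0,0,0,0],
    [1,0,-38,0,0,0,0],
    [1,0,-44,0,0,0,0],
    [1,0,-50,0,0,0,0],
  ],
)

```text
time_s: 8.43
eef_pos: [621.3, -34.3, 19.7]
ee_rot: [0.003, 0.707, 0.003, -0.707]
force: [-0.4, -4.4, 3.4]
grip_width: -0.001
```

>>> carry_out(
  deltas=[
    [1,0,-7,0,0,0,0],
    [1,0,-14,0,0,0,0],
    [1,0,-21,0,0,0,0],
    [1,0,-28,0,0,0,0],
    [1,0,-35,0,0,0,0],
  ],
)

```text
time_s: 9.05
eef_pos: [621.0, 0.5, 19.7]
ee_rot: [0.003, 0.707, 0.002, -0.707]
force: [-1.3, -5.2, 4.7]
grip_width: 0.004
```

>>> carry_out(
  deltas=[
    [1,0,-7,0,0,0,0],
    [1,0,-14,0,0,0,0],
    [1,0,-21,0,0,0,0],
    [1,0,-28,0,0,0,0],
    [1,0,-35,0,0,0,0],
  ],
)

```text
time_s: 9.68
eef_pos: [620.6, 35.5, 19.7]
ee_rot: [-0.003, -0.707, -0.002, 0.707]
force: [-2.5, -5.5, 5.3]
grip_width: 0.001
```

Run:
```python
from h import *
go((622,78,20)); im=snap('side','s4.png')
im=cv2.imread('pics/s4.png');cv2.imwrite('pics/s4z.png',cv2.resize(im[150:300,240:400],None,fx=4,fy=4,interpolation=cv2.INTER_CUBIC))
```

```text
t 9.675 pos [620.6  35.5  19.7] F [-2.5 -5.5  5.3] w 0.0
delta [ -0.4 -42.5  -1.7] rot [-0.01  0.   -0.06]
```

View pics/s4z.png

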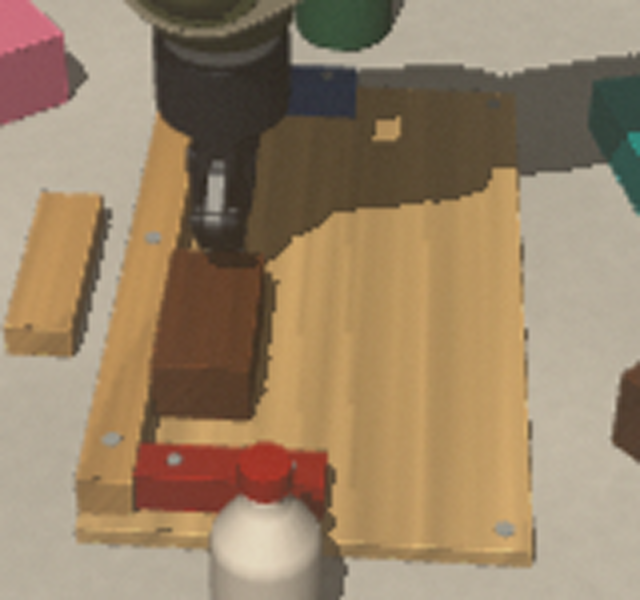

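The block is sliding along the fence with about 40 mm to go.

>>> carry_out(
  deltas=[
    [1,0,-8,0,0,0,0],
    [1,0,-16,0,0,0,0],
    [1,0,-24,0,0,0,0],
    [1,0,-31,0,0,0,0],
    [1,0,-36,0,0,0,0],
  ],
)

```text
time_s: 10.35
eef_pos: [620.4, 71.7, 19.5]
ee_rot: [0.003, 0.707, 0.003, -0.707]
force: [-1.3, -4.9, 4.2]
grip_width: -0.001
```

>>> carry_out(
  deltas=[
    [1,0,-1,0,0,0,0],
    [1,0,-2,0,0,0,0],
    [1,0,-3,0,0,0,0],
    [1,0,-4,0,0,0,0],
    [1,0,-5,0,0,0,0],
  ],
)

```text
time_s: 10.98
eef_pos: [620.3, 76.4, 19.5]
ee_rot: [-0.003, -0.707, -0.003, 0.707]
force: [-1.7, -5.9, 5.4]
grip_width: 0.0
```

>>> carry_out(
  deltas=[
    [1,0,-0.7,0,0,0,0],
    [1,0,-1.4,0,0,0,0],
    [1,0,-2.1,0,0,0,0],
    [1,0,-2.8,0,0,0,0],
    [1,0,-3.5,0,0,0,0],
  ],
)

```text
time_s: 11.6
eef_pos: [620.3, 79.8, 19.5]
ee_rot: [-0.003, -0.707, -0.002, 0.707]
force: [-2.2, -9.1, 4.6]
grip_width: -0.001
```

>>> carry_out(
  deltas=[
    [1,0,-0.5,0,0,0,0],
    [1,0,-1,0,0,0,0],
    [1,0,-1.5,0,0,0,0],
    [1,0,-2,0,0,0,0],
    [1,0,-2.5,0,0,0,0],
  ],
)

```text
time_s: 12.22
eef_pos: [620.3, 79.9, 19.6]
ee_rot: [-0.004, -0.707, -0.001, 0.707]
force: [-3.8, -20.4, 5.7]
grip_width: -0.001
```

Against the stop at 20 N. I'll retract, then do a final seating push on the long side.

>>> carry_out(
  deltas=[
    [1,0,20,0,0,0,0],
    [1,-35,30,0,0,0,0],
    [1,-80,30,10,0,0,0],
    [-0.3,-85,0,55,0,0,0],
    [-0.3,-85,-45,78,0,0,0],
  ],
)

```text
time_s: 12.85
eef_pos: [540.6, 127.4, 104.8]
ee_rot: [0.002, 0.707, 0.002, -0.707]
force: [1.1, 1.0, -0.7]
grip_width: 0.419
```

>>> carry_out(
  deltas=[
    [-0.3,0,-15,0,0,0,0],
    [-0.3,25,-15,0,0,0,0],
    [-0.3,55,-15,0,0,0,0],
    [-0.3,78,-15,0,0,0,0],
    [-0.3,85,-15,0,0,0,0],
  ],
)

```text
time_s: 13.48
eef_pos: [541.6, 141.9, 17.8]
ee_rot: [-0.003, -0.706, -0.003, 0.708]
force: [0.4, -0.4, -0.8]
grip_width: 0.652
```

Run:
```python
from h import *
go((583,143,20)); im=snap('side','s5.png')
im=cv2.imread('pics/s5.png');cv2.imwrite('pics/s5z.png',cv2.resize(im[170:300,250:400],None,fx=4,fy=4,interpolation=cv2.INTER_CUBIC))
```

```text
t 13.475 pos [541.6 141.9  17.8] F [ 0.4 -0.4 -0.8] w 0.65
delta [ -2.3  -0.8 -41.4] rot [-0.02  0.13  0.02]
```

View pics/s5z.png

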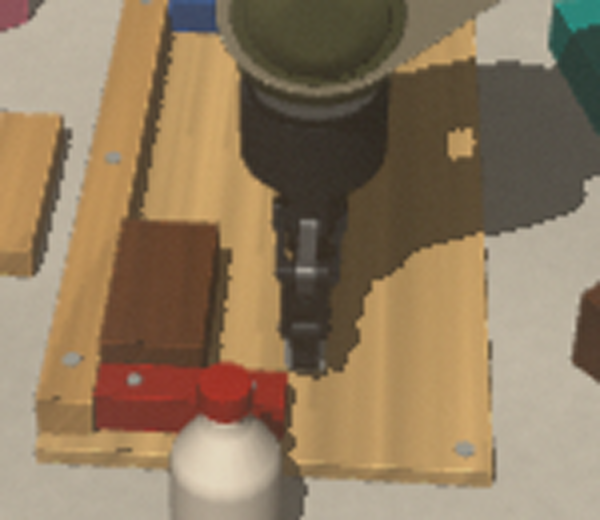

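The block sits in the corner. Now the final seating push.

>>> carry_out(
  deltas=[
    [-0.3,-1,0,-13,0,0,0],
    [-0.3,-1,0,-26,0,0,0],
    [-0.3,-1,0,-34,0,0,0],
    [-0.3,-1,0,-37,0,0,0],
    [-0.3,-1,0,-40,0,0,0],
  ],
)

```text
time_s: 14.15
eef_pos: [581.7, 142.7, 20.4]
ee_rot: [-0.003, -0.707, -0.003, 0.707]
force: [-0.2, 0.3, 0.3]
grip_width: 0.652
```

>>> carry_out(
  deltas=[
    [-0.3,0,0,-1,0,0,0],
    [-0.3,0,0,-2,0,0,0],
    [-0.3,0,0,-3,0,0,0],
    [-0.3,0,0,-4,0,0,0],
    [-0.3,0,0,-5,0,0,0],
  ],
)

```text
time_s: 14.78
eef_pos: [584.0, 142.7, 20.3]
ee_rot: [-0.003, -0.704, -0.003, 0.71]
force: [-19.3, -2.6, 13.9]
grip_width: 0.651
```

Seated at x=584.0, as expected. I'll retract clear of the view and check.

>>> carry_out(
  deltas=[
    [-0.3,0,0,25,0,0,0],
    [-0.3,-20,0,50,0,0,0],
    [-0.3,-70,0,70,0,0,0],
    [-0.3,-130,0,90,0,0,0],
    [-0.3,-180,30,110,0,0,0],
  ],
)

```text
time_s: 15.4
eef_pos: [476.4, 112.4, 202.5]
ee_rot: [0.004, 0.708, 0.004, -0.706]
force: [0.4, -0.2, 0.3]
grip_width: 0.649
```

>>> carry_out(
  deltas=[
    [-0.3,0,55,25,0,0,0],
    [-0.3,0,110,50,0,0,0],
    [-0.3,0,165,75,0,0,0],
    [-0.3,0,220,100,0,0,0],
    [-0.3,0,275,120,0,0,0],
  ],
)

```text
time_s: 16.02
eef_pos: [358.2, -165.7, 200.7]
ee_rot: [0.003, 0.707, 0.003, -0.707]
force: [1.3, -0.2, -0.0]
grip_width: 0.654
```

Run:
```python
from h import *
go((583,143,20)); snap('top','t6.png'); snap('side','s6.png')
f=lambda i,a,b,c,d:cv2.resize(i[a:b,c:d],None,fx=4,fy=4,interpolation=cv2.INTER_CUBIC)
t=f(cv2.imread('pics/t6.png'),155,285,210,410); s=f(cv2.imread('pics/s6.png'),155,285,210,410)[:,:]
cv2.imwrite('pics/t6z.png',t)
a=f(cv2.imread('pics/t6.png'),150,225,165,365); b=f(cv2.imread('pics/s6.png'),200,275,215,415)
cv2.imwrite('pics/c6.png',np.vstack([a,b]))
A=cv2.imread('pics/top0.png').astype(int);B=cv2.imread('pics/t6.png').astype(int)
d=np.abs(A-B).max(2)
for n,(u0,u1,v0,v1) in dict(glue=(168,195,198,224),tin=(428,476,198,238),off=(280,343,137,161)).items(): print(n,(d[v0:v1,u0:u1]>40).sum())
```

```text
t 16.025 pos [ 358.2 -165.7  200.7] F [ 1.3 -0.2 -0. ] w 0.65
delta [ 180.6 -307.  -227.1] rot [ 0.01 -0.06 -0.04]
glue 0
tin 0
off 0
```

View pics/c6.png

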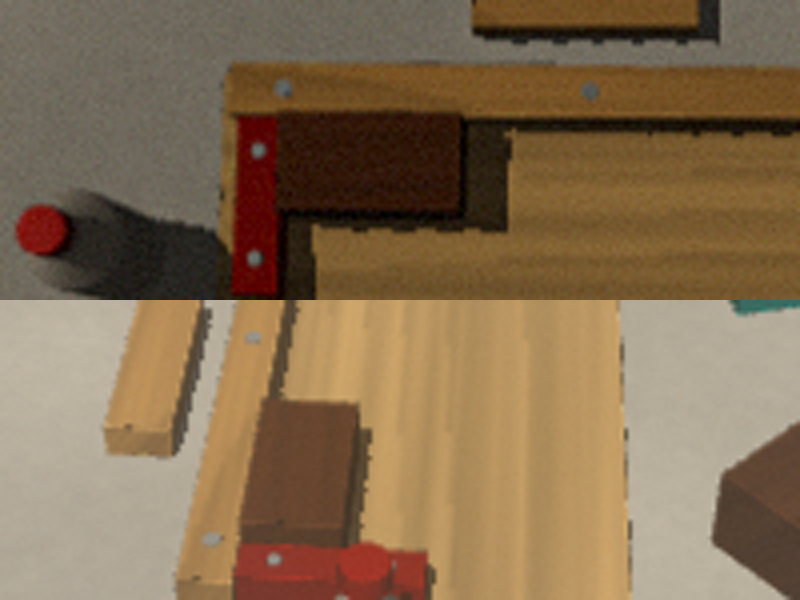

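The top view shows the block's left edge at the red stop (crop x≈277) and its upper edge along the fence (y≈112) with no gap. The bystanders haven't moved. Handing in.

```bash
python3 -c "
from h import *
print(order.finish_job())"
```

```text
the job is handed in; nothing more can be done
None
```

The dark wood block is in the corner by the red stop, with its long side against the pale fence and its end against the stop. I handed the job in at about 16 s of the 45 s allowed. `finish_job` gives no verdict.

- **How it was pushed:** First I pushed the long side square onto the fence with the outer sides of the two part-open fingers. Then I pushed the end to the red stop with the shut fingers, and finished with one more push on the long side. Nothing was gripped or lifted, and pushing forces read between moves were about 25 N or less.
- **Contact checks:** The force rose to about 20 N against the fence and then against the stop, within about 2 mm of where I had measured them. The last push met the fence at TCP x = 584.0, and the expected value was about 583.5–584.5.
- **Final pictures:** After the arm was clear, the top and side views showed no gap at the fence or the stop. I judged this by eye and by the contact positions. One pixel is about 2 mm, and I did not measure the block's final position again.
- **Bystanders:** The first and last top views show no changed pixels around the glue bottle, the tin or the offcut. No check failed or disagreed.

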